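# Caliper check of a conveyor roller's stub axle

### The arm

A 6-joint arm with a two-finger parallel gripper is mounted at the origin on the work surface. World frame = base frame: x ahead of the robot, y to its left, z up, the work surface at z = 0. Lengths are in m, angles in rad, forces in N, time in s.
With the tool pointing down it reaches from about 0.325 to 0.85 m from the base axis. Payload 4.4 kg.
Tool frame: the origin (TCP) lies between the finger pads; the fingertips stand 19 mm ahead of it and the grasp point (between the pads) is the TCP; z points along the fingers, y is the line along which they close (so a half turn about z gives the same grasp; the last joint's range is limited). The gripper opens to 94 mm and grips with 3 to 60 N. Pads are 16 mm wide; open, the fingers measure 119 mm over their backs; the gripper's body (75 mm by 177 mm) begins 78 mm behind the grasp point.
Start: joints at [-1.472, 0.207, 1.542, -0, 1.393, -0.15], TCP at [0.142, -0.557, 0.224] pointing down, gripper open.
Joint ranges: [-2.73, 2.73], [-0.86, 2.22], [0.23, 2.46], [-1.11, 4.25], [0.08, 2.63], [-2.82, 2.82]. Speed limits (rad/s): [2.79, 2.79, 3.14, 3.14, 3.14, 3.14].

### API

Orientations are given as a unit quaternion [x, y, z, w].
In Python, from workcell import * gives the robot as it stands.
- The arm moves only by the tool send_rows, never from a script. Its argument "commands" is a list of rows, each a list of 3 entries, a list of its own where there are three numbers: the shift along the world's x, y, z each as a share of 0.15 m, from -1 to 1, then the turn, a rotation vector about the world's x, y, z each as a share of pi/4 rad, from -1 to 1, then the gripper's target within -1 to 1 (fully open at 1, half-way at 0, shut at -1). In form: [[[tx, ty, tz], [wx, wy, wz], jaw], ...]. A call has exactly 10 rows; each row is the pose to reach, as a shift and turn from the pose commanded when the call began; what a row does not reach only later rows make up. A row lasts 1/12 s, in which the tool goes at most 41.7 mm and 7.16 degrees, less where a joint would pass 70% of its speed; a pose out of reach is approached as far as the arm can. A call with a number of a shift or a turn outside -1 to 1 is refused whole. A call with a gripper value outside its range is refused whole. The fingers move at their own pace and stop on an object; the grip force is fixed at half the most. Time passes only in rows, so rows that repeat a pose let the fingers close, or fill a call up. It gives the time, the measured TCP pose, the force, the opening and the grip force at its end, in the units of the state.
- get_state(): the state, without advancing time (a new reading comes with each control period).
- read_camera(name): name is "scene" or "top" or "wrist"; returns a dict with "img" (420x560x3 uint8, blue, green, red), "vfov" (degrees; the focal length in pixels is half the picture's height over the tangent of half this angle, whatever the lens; pixels are square), "cx", "cy" (the principal point, pixels), "dist" ([k1, k2, p1, p2, k3] as OpenCV has them; the pictures are not rectified), "rvec" (rotation vector, rad) and "tvec" (3), from world to camera coordinates, as OpenCV has them. Camera axes: x right, y down, z forward; pixel columns grow to the right and rows downward; lengths in m; the calibration is good to about 2 mm. A picture is of the moment at which its call begins. There is no depth.
- close_job(): hands the job in; it is judged then, once.
The state is a dict: "time_s": time; "q": joint angles; "joint_vel": joint speeds; "joint_efforts": joint torques, N m; "tcp_pos": TCP position; "eef_rot": TCP orientation; "contact_force": force on the tool from outside, world axes, zero at the start; "wrist_torque": the same for the moment, N m; "finger_gap": finger opening in m; "gripper_force": force on a finger pad.
Only numpy, scipy, OpenCV 4.12 (cv2) and the standard library are available. Lean on these libraries where they do the work, as an engineer would, in place of code of your own. Each camera call takes 0.05 s, during which the arm holds its last target. There are 200 camera calls.

### The job

Check the slim round end of the square-headed stub axle with the bench caliper: slide the jaws open, take the axle from the parts tray and lay it on the sloping stand, head up the slope, slim end between the jaws and square to the beam. Let go of it, gently slide the moving jaw shut until it presses the axle firmly against the fixed jaw, and leave the jaws closed on it. Leave the other things where they are.

Things in the scene. Friction and masses are not known exactly. Their poses are not given: they have to be found in the camera images.
- stand: Grey bench stand like a small reading desk, fixed; 150 mm deep (x), 290 wide (y), 113 high at the back. Origin: centre of its underside; x to the back, y left, z up. Its plate rises towards +x at 35 degrees. A 150 mm digital caliper is clamped on it, beam level along y near the lower edge; above the beam the bare plate is the rest for the part.
- fixed_face (a point): Fixed steel jaw. Origin: on its measuring face (plane y = 0), at the beam's upper edge, 13 mm above the plate. x straight up the slope (35 deg above level), y along the beam to the moving jaw, z normal to the plate. Jaw: x 0 to 40 mm, y -13 to 0, z -3 to 3. Plate at z = -13, bare to x = 125. Beam: x -16 to 0, z -2 to 2; its end posts (y -20 to -4 and 198 to 214) rise to z = 8.
- moving_face (a point): Moving jaw, rigid with the slider, mirror image of the fixed one: origin on its measuring face at the beam's upper edge, same axes, jaw at y 0 to 13 mm. Jaws shut: the faces touch.
- caliper_slider (a joint): Gap between the measuring faces in m: 0 shut, stop at 0.100; grows along the stand's +y. Starts between 0 and 12 mm, too narrow for the axle. Rubs with about 2.5 N, no spring, stays where it is left.
- slider_grip (a point): Centre of the slider's black display housing, astride the beam, 50 mm along y from the moving jaw's face: 72 mm long along y, 26 wide across the beam (x), 20 thick (z, normal to the plate). Its top is 10 mm above this point, the plate 17 mm below. Pinch it across the 26 mm, coming square to the plate, and slide it along y; nothing stands beside it.
- tray: Black shallow parts tray, fixed, 220 mm (x) by 320 mm (y), rim 16 mm high, 4 mm wall and floor. Origin: centre of its underside.
- axle_head (a point): Centre of the square head of the steel stub axle (0.35 to 0.55 kg) lying in the tray. Head 26 x 26 mm, 60 long along x, then the slim round end, 20 mm diameter, 48 long, on the same axis. x points from head to slim end, z up as it lies, axis 13 mm above the surface. Head from x = -30 to 30 mm, tip at 78, centre of mass near 16.
- axle_slim (a point): Middle of the slim round end of the stub axle, on its axis, 54 mm along x from axle_head, 24 mm from the tip; same axes.
- spindle_mid (a point): Middle of another part in the same tray, to be left alone: a roller spindle 120 mm long along x, 16 mm diameter, with a 22 mm hexagon 22 mm long at each end. Its axis is 11 mm above the tray floor.
- bearing: Ball bearing lying flat in the tray, 47 mm diameter, 14 mm high; to be left alone. Origin: centre of its underside.
- wrench: Wrench, 170 mm long, lying on the bench in front of the stand; to be left alone.
- bottle1: Gel bottle standing behind, 54 mm diameter, 170 mm high; to be left alone. Origin: centre of its underside.
- bottle2: Gel bottle like the other, also standing behind; to be left alone.
- tape: Roll of packing tape lying flat, 100 mm diameter, 48 mm high; to be left alone. Origin: centre of its underside.
- grease_jar: White jar standing between the stand and the tray, 56 mm diameter, 85 mm high; to be left alone. Origin: centre of its underside.
There are look-alikes about, which are no part of the job. Leave any purple look-alike of the part that bears axle_head alone.

How it is judged:
On the way, in this order (a step that is already met when the one before it is completed fails the run):
1. The caliper's jaws are slid open wide enough for the 20 mm end (gap over 23 mm) (value of joint caliper_slider above 0.023 m), for 0.2 s.
2. The axle lies on the sloping plate with its slim end between the open jaws, along the slope, let go and at rest (x of axle_slim in the frame of fixed_face between 0.015 and 0.042 m and y of axle_slim in the frame of fixed_face above 0.008 m and y of axle_slim in the frame of moving_face below -0.008 m and z of axle_slim in the frame of fixed_face between -0.005 and 0.005 m and angle between the x axis of axle_slim and the x axis of fixed_face, either way round below 0.26 rad and contact force between the fingers and axle below 0.2 N and linear speed of axle below 0.02 m/s), for 0.2 s.
3. The moving jaw presses the axle against the fixed jaw, with at least 2 N on both sides (contact force between each of caliper_slider_c0, stand_c0 and axle above 2 N and value of joint caliper_slider between 0.0185 and 0.0212 m), for 0.15 s.
At the end, for the whole second after the job is handed in: Axle at rest on the slope, released, head uphill, axis within 4 deg of the slope line; middle of its slim end 15-42 mm uphill of the beam edge and within 5 mm of jaw mid-height; jaws closed on it (gap 18.5-21.2 mm, touching the fixed jaw within 1.5 mm); slider let go (value of joint caliper_slider between 0.0185 and 0.0212 m and x of axle_slim in the frame of fixed_face between 0.015 and 0.042 m and y of axle_slim in the frame of fixed_face between 0.0085 and 0.0115 m and z of axle_slim in the frame of fixed_face between -0.005 and 0.005 m and angle between the x axis of axle_slim and the x axis of fixed_face, either way round below 0.07 rad and linear speed of axle below 0.01 m/s).
It fails at once if The jaws crush the part: more than 45 N between the moving jaw and the axle (contact force between caliper_slider_c0 and axle above 45 N).
It fails at once if Another thing on the bench is moved more than 30 mm (distance of any of spindle_mid, bearing, wrench, bottle1, bottle2, tape, grease_jar from where it was at the start of the episode above 0.03 m).
It also fails if it takes over 64 s, if anything falls off the work surface, if the arm or the gripper's body presses on something with over 40 N, if the wrist force passes 120 N, or if a joint passes its speed limit or range.

## Working session

There is one attempt and no reset: what is moved stays moved. The work goes in short steps, Python scripts to look and compute and a tool call to move; the robot and the scene stay as the last step left them, time stands still between calls to the robot, and variables do not carry over. Pictures are saved under pics/ and viewed, at most 10 in all, crops included, and the job is handed in when it is done.

Besides the shell and the picture viewer there is one more tool, called by a JSON object that holds its "op" and its "data". send_rows: Moves the arm, as the interface text tells. Shift numbers are shares of 0.15 m and turn numbers shares of pi/4 rad, none past 1 either way. Its arguments: {"type":"object","properties":{"commands":{"type":"array"}},"required":["commands"]}

```bash
mkdir -p pics; ls
python3 - <<'E'
from workcell import *
import cv2
for n in("scene","top"):
    r=read_camera(n); cv2.imwrite(f"pics/{n}0.png",cv2.resize(r["img"],(800,600),interpolation=cv2.INTER_CUBIC))
    print(n,{k:v for k,v in r.items() if k!="img"})
print(get_state())
E
```

```text
pics
scene {'vfov': 51.937939344469825, 'cx': 273.23560135114354, 'cy': 216.14489257500847, 'dist': array([0.03905705, 0.        , 0.        , 0.        , 0.        ]), 'rvec': array([ 1.13386933,  2.36185543, -1.0375256 ]), 'tvec': array([ 0.36725602, -0.23906901,  1.47386973])}
top {'vfov': 44.86409714176639, 'cx': 289.33566154879173, 'cy': 211.44117295139026, 'dist': array([-0.04095304,  0.        ,  0.        ,  0.        ,  0.        ]), 'rvec': array([ 2.15044022, -2.07384008,  0.20717782]), 'tvec': array([-0.00343949,  0.56537653,  1.28130316])}
{'time_s': 0.1, 'q': array([-1.47250192e+00,  2.07319460e-01,  1.54279827e+00, -1.68718528e-05,
        1.39348004e+00, -1.50505946e-01]), 'joint_vel': array([ 4.05760315e-05, -6.26042772e-04, -4.53760768e-03, -1.03711622e-03,
       -3.63035039e-04,  4.39321741e-04]), 'joint_efforts': array([ 3.52452071e-05, -3.71862495e+01, -2.82292289e+01,  6.99988380e-02,
        3.11206724e-02, -5.27027714e-05]), 'tcp_pos': array([ 0.14150166, -0.55661412,  0.22342165]), 'eef_rot': array([ 9.92271587e-01,  1.24080989e-01,  1.78703156e-05, -1.00243582e-03]), 'contact_force': array([-0.67676584, -0.03220028,  0.10185296]), 'wrist_torque': array([ 0.0255797 , -0.02965759,  0.05666485]), 'gripper_force': 0.0, 'finger_gap': 0.09393815535431609}
```

View pics/scene0.png

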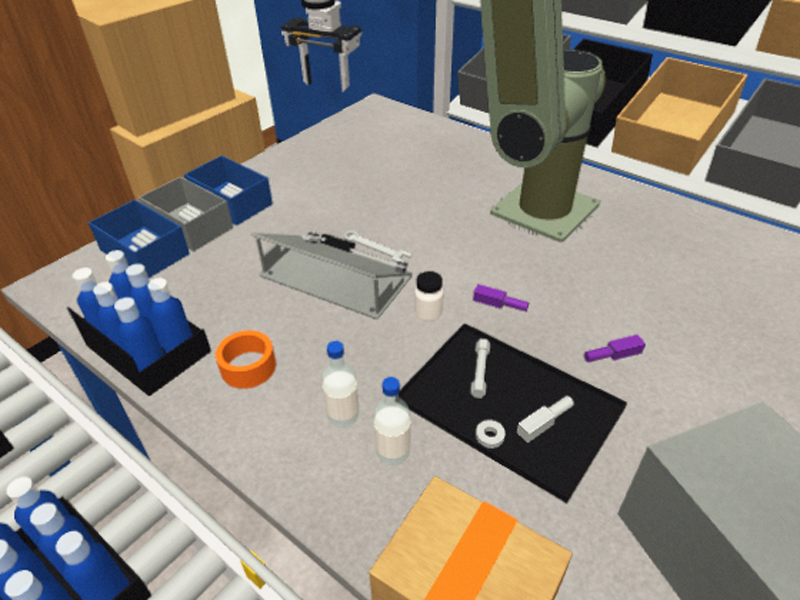

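View pics/top0.png

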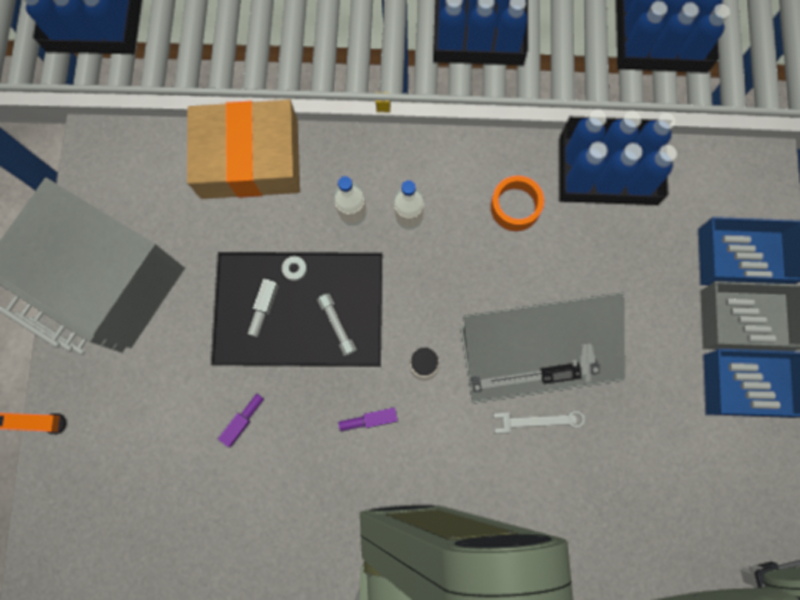

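The scene shows the stand with its caliper, with the tray holding the axle (top view, 800 px: head ≈(264,293), slim ≈(255,325)), spindle and bearing. The stand is at ≈(545,345) and the jar at (424,362). I'll enlarge the parts I need.

Run:
```python
from workcell import *
import cv2
r=read_camera("top")["img"]
cv2.imwrite("pics/st.png",cv2.resize(r[200:290,318:443],None,fx=6.4,fy=6.4,interpolation=cv2.INTER_CUBIC))
cv2.imwrite("pics/ax.png",cv2.resize(r[175:260,145:270],None,fx=6.4,fy=6.4,interpolation=cv2.INTER_CUBIC))
```

```text
(no output)
```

View pics/st.png

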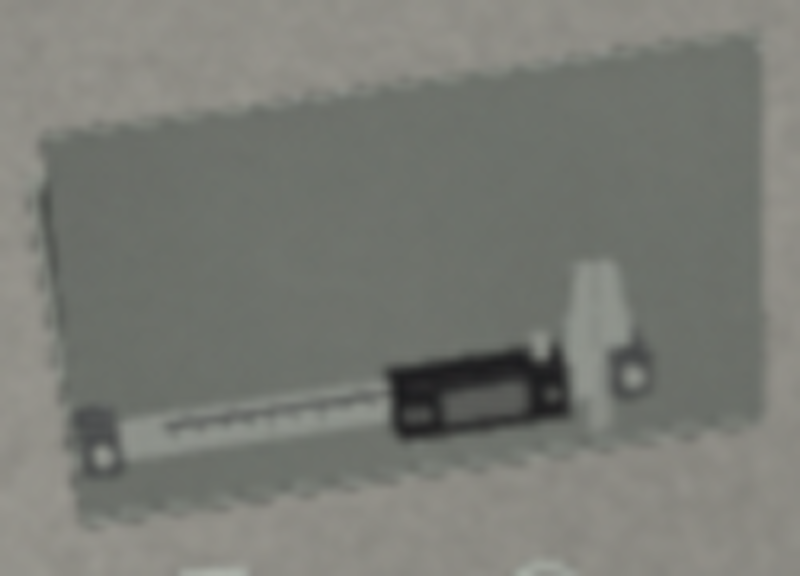

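View pics/ax.png

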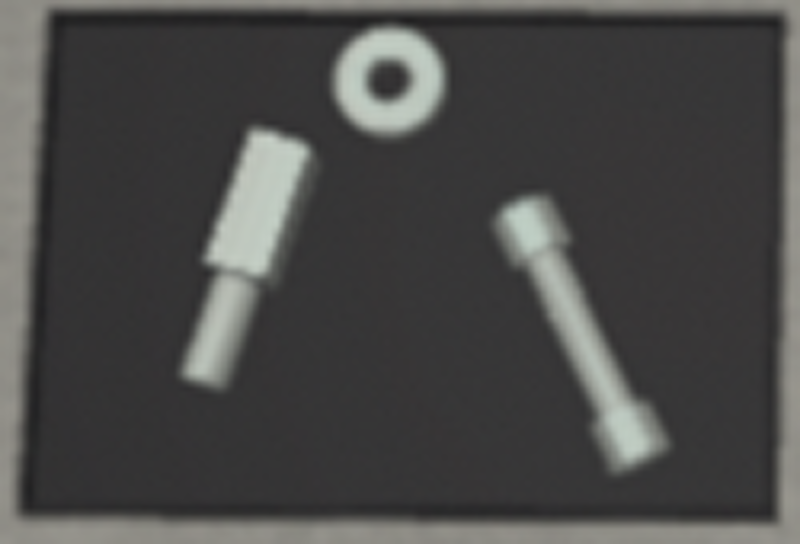

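Stand crop: plate corners at (42,135), (760,38), (762,425) and (80,525). The housing spans (388,372)–(567,412), and the jaws are almost shut near x≈597. Tray crop: head top corners at (258,125), (313,148), (268,280) and (205,262); tip at (180,378)–(228,390).

```bash
cat > h.py <<'E'
from workcell import *
import numpy as np, cv2
from scipy.optimize import least_squares
from scipy.spatial.transform import Rotation as R
def proj(c,P):
    f=210/np.tan(np.radians(c["vfov"])/2)
    return cv2.projectPoints(np.array(P,float),c["rvec"],c["tvec"],np.array([[f,0,c["cx"]],[0,f,c["cy"]],[0,0,1]]),c["dist"])[0][:,0]
A=np.radians(35)
RS=np.array([[np.cos(A),0,-np.sin(A)],[0,1,0],[np.sin(A),0,np.cos(A)]])  # fixed_face in stand
def w(x,y,yaw,P,z=0): return np.array(P)@R.from_euler('z',yaw).as_matrix().T+[x,y,z]
E
python3 - <<'E'
from h import *
c=read_camera("top")
print("cam",-cv2.Rodrigues(c["rvec"])[0].T@c["tvec"])
so=np.array([[42,135],[760,38],[762,425],[80,525],[388,372],[400,437],[567,412],[103,452],[632,374],[615,262]])/6.4+[318,200]-.42
def model(p):
    x,y,yaw,s0,y0,g=p
    C=np.array([[75,145,113],[75,-145,113],[-75,-145,8],[-75,145,8]])/1e3
    org=np.array([-.075,0,.008])+RS@[s0,y0,.013]
    F=np.array([[5,g*1e3+86,14],[-21,g*1e3+86,14],[-21,g*1e3+14,14],[-8,206,8],[-8,-12,8],[40,-8,3]])/1e3
    return org,np.vstack([w(x,y,yaw,C),w(x,y,yaw,F@RS.T+org)])
f=lambda p:(proj(c,model(p)[1])-so).ravel()
r=least_squares(f,[.55,-.3,0.1,.058,-.09,.003]);print("stand",r.x.round(4));print(r.fun.reshape(-1,2).round(1).tolist())
print("fixed origin",w(*r.x[:3],[model(r.x)[0]]))
ao=np.array([[258,125],[313,148],[268,280],[205,262],[180,378],[228,390]])/6.4+[145,175]-.42
def ma(p): return w(*p,np.array([[-30,-13,30],[-30,13,30],[30,13,30],[30,-13,30],[78,-10,17],[78,10,17]])/1e3)
best=None
for y0 in(2.8,-1.8):
  r=least_squares(lambda p:(proj(c,ma(p))-ao).ravel(),[.6,.25,y0])
  print("axle",r.x.round(4),r.cost,r.fun.reshape(-1,2).round(1).tolist())
E
```

```text
cam [0.29716538 0.00392581 1.36860424]
stand [ 0.4862 -0.2267  0.1781  0.0591 -0.071   0.0015]
[[-0.4, -0.4], [0.4, -1.2], [0.1, 0.8], [-0.1, 0.8], [0.7, 1.7], [-0.8, 0.3], [0.4, 0.2], [-0.3, -1.0], [-0.1, -0.8], [0.1, -0.4]]
fixed origin [[ 0.46529218 -0.30259639  0.05256584]]
axle [0.5743 0.2981 2.8708] 0.527135288091416 [[-0.3, 0.6], [0.1, -0.2], [-0.4, -0.0], [0.4, -0.1], [0.3, -0.3], [-0.2, 0.0]]
axle [ 0.5743  0.2981 -3.4124] 0.5271352880914316 [[-0.3, 0.6], [0.1, -0.2], [-0.4, -0.0], [0.4, -0.1], [0.3, -0.3], [-0.2, 0.0]]
```

```bash
cat >> h.py <<'E'
YAW=.1781; O=np.array([.4653,-.3026,.0526])
def setfix(yaw=YAW,o=O): return R.from_euler('z',yaw).as_matrix()@RS, np.array(o)
FR,O=setfix()
def fix(p): return FR@np.array(p)+O
def pose(z,y): z=np.array(z)/np.linalg.norm(z); return np.c_[np.cross(y,z),y,z]
PINCH=pose(-FR[:,2],FR[:,0])
def delta(p,M):
    s=get_state(); q=R.from_matrix(M)*R.from_quat(s["eef_rot"]).inv()
    print("shift",((np.array(p)-s["tcp_pos"])/.15).round(3),"turn",(q.as_rotvec()/(np.pi/4)).round(3),"|",s["tcp_pos"].round(4),s["contact_force"].round(1),s["finger_gap"].round(4))
E
python3 -c "
from h import *
delta(fix([-.008,.0515,.10]),PINCH)"
```

```text
Traceback (most recent call last):
  File "h.py", line 19, in delta
    print("shift",((np.array(p)-s["tcp_pos"])/.15).round(3),"turn",(q.as_rotvec()/(np.pi/4)).round(3),"|",s["tcp_pos"].round(4),s["contact_force"].round(1),s["finger_gap"].round(4))
                                                                                                                                                            ^^^^^^^^^^^^^^^^^^^^^
AttributeError: 'float' object has no attribute 'round'
```

```bash
sed -i 's/s\["finger_gap"\].round(4)/round(s["finger_gap"],4)/' h.py
python3 -c "
from h import *
delta(fix([-.008,.0515,.10]),PINCH)"
```

```text
shift [ 1.678  1.957 -0.625] turn [-0.463 -0.719  1.845] | [ 0.1415 -0.5568  0.2237] [-0.3 -0.8 -0.7] 0.094
```

{"op": "send_rows", "data": {"commands": [[[0.84,0.98,0],[-0.23,-0.36,0.92],1],[[0.84,0.98,0],[-0.23,-0.36,0.92],1],[[0.84,0.98,0],[-0.23,-0.36,0.92],1],[[0.84,0.98,0],[-0.23,-0.36,0.92],1],[[0.84,0.98,0],[-0.23,-0.36,0.92],1],[[0.84,0.98,0],[-0.23,-0.36,0.92],1],[[0.84,0.98,0],[-0.23,-0.36,0.92],1],[[0.84,0.98,0],[-0.23,-0.36,0.92],1],[[0.84,0.98,0],[-0.23,-0.36,0.92],1],[[0.84,0.98,0],[-0.23,-0.36,0.92],1]]}}

```text
time_s: 1.03
tcp_pos: [0.2675, -0.4106, 0.2246]
eef_rot: [0.871, 0.463, 0.125, 0.104]
contact_force: [0.1, -0.6, 0.5]
finger_gap: 0.094
gripper_force: 0.0
```

{"op": "send_rows", "data": {"commands": [[[0.84,0.98,-0.3],[-0.23,-0.36,0.92],1],[[0.84,0.98,-0.3],[-0.23,-0.36,0.92],1],[[0.84,0.98,-0.3],[-0.23,-0.36,0.92],1],[[0.84,0.98,-0.3],[-0.23,-0.36,0.92],1],[[0.84,0.98,-0.3],[-0.23,-0.36,0.92],1],[[0.84,0.98,-0.3],[-0.23,-0.36,0.92],1],[[0.84,0.98,-0.3],[-0.23,-0.36,0.92],1],[[0.84,0.98,-0.3],[-0.23,-0.36,0.92],1],[[0.84,0.98,-0.3],[-0.23,-0.36,0.92],1],[[0.84,0.98,-0.3],[-0.23,-0.36,0.92],1]]}}

```text
time_s: 1.87
tcp_pos: [0.3937, -0.2639, 0.1797]
eef_rot: [0.614, 0.73, 0.231, 0.192]
contact_force: [-0.7, -0.5, -0.1]
finger_gap: 0.0938
gripper_force: 0.0
```

```bash
python3 -c "
from h import *
delta(fix([-.008,.0515,.10]),PINCH)
c=read_camera('wrist');cv2.imwrite('pics/w1.png',cv2.resize(c['img'],(800,600)))
print(c['tvec'])
for P in [[0,0,3],[0,0,0],[40,0,3],[40,-13,3],[-8,206,8],[-8,-12,8],[5,87.5,14],[-21,87.5,14],[5,15.5,14],[-21,15.5,14]]:
  print(P,(proj(c,[fix(np.array(P)/1e3)])*800/560).round())
"
```

```text
shift [-0.003  0.004 -0.332] turn [-0.004 -0.     0.006] | [ 0.3937 -0.2639  0.1797] [-0.7 -0.5 -0.1] 0.0938
[-0.38373542 -0.27526603  0.04380866]
[0, 0, 3] [[374. 370.]]
[0, 0, 0] [[374. 369.]]
[40, 0, 3] [[436. 370.]]
[40, -13, 3] [[436. 389.]]
[-8, 206, 8] [[350.  13.]]
[-8, -12, 8] [[361. 391.]]
[5, 87.5, 14] [[378. 237.]]
[-21, 87.5, 14] [[333. 237.]]
[5, 15.5, 14] [[380. 354.]]
[-21, 15.5, 14] [[338. 354.]]
```

View pics/w1.png

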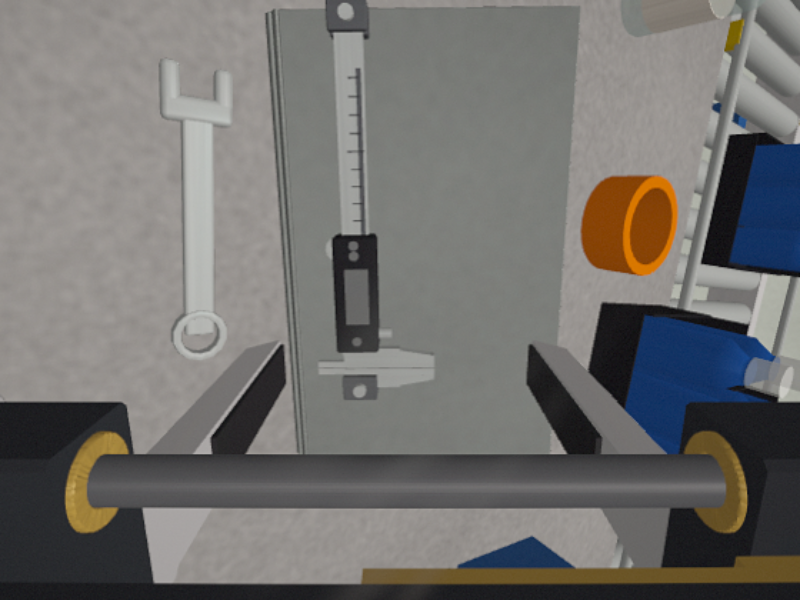

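The wrist view agrees with the fit: the housing is at (333–378, 237–352), the screws at (345,11) and (360,390), and the jaws are shut. Next I descend with the fingers half open.

```bash
python3 -c "
from h import *
delta(fix([-.008,.051,.06]),PINCH)
delta(fix([-.008,.051,.0095]),PINCH)"
```

```text
shift [ 0.148  0.027 -0.551] turn [-0.004  0.     0.006] | [ 0.3937 -0.2638  0.1798] [-0.3 -0.3  0.2] 0.0939
shift [ 0.338  0.062 -0.827] turn [-0.004  0.     0.006] | [ 0.3937 -0.2638  0.1798] [-0.3 -0.3  0.2] 0.0939
```

{"op": "send_rows", "data": {"commands": [[[0.148,0.027,-0.551],[0,0,0],0],[[0.148,0.027,-0.551],[0,0,0],0],[[0.148,0.027,-0.551],[0,0,0],0],[[0.148,0.027,-0.551],[0,0,0],0],[[0.148,0.027,-0.551],[0,0,0],0],[[0.2,0.036,-0.63],[0,0,0],0],[[0.25,0.045,-0.7],[0,0,0],0],[[0.3,0.054,-0.77],[0,0,0],0],[[0.338,0.062,-0.827],[0,0,0],0],[[0.338,0.062,-0.827],[0,0,0],0]]}}

```text
time_s: 2.75
tcp_pos: [0.4455, -0.2556, 0.0577]
eef_rot: [0.612, 0.73, 0.231, 0.195]
contact_force: [-0.6, -0.1, 0.2]
finger_gap: 0.0472
gripper_force: 0.0
```

{"op": "send_rows", "data": {"commands": [[[0,0,0],[0,0,0],-0.3],[[0,0,0],[0,0,0],-0.5],[[0,0,0],[0,0,0],-0.7],[[0,0,0],[0,0,0],-0.7],[[0,0,0],[0,0,0],-0.7],[[0,0,0],[0,0,0],-0.7],[[0,0,0],[0,0,0],-0.7],[[0,0,0],[0,0,0],-0.7],[[0,0,0],[0,0,0],-0.7],[[0,0,0],[0,0,0],-0.7]]}}

```text
time_s: 3.58
tcp_pos: [0.4429, -0.2557, 0.0557]
eef_rot: [0.613, 0.731, 0.229, 0.193]
contact_force: [-11.3, -2.5, 4.9]
finger_gap: 0.026
gripper_force: 30.0
```

```bash
python3 -c "
from h import *
delta(fix([-.008,.101,.0095]),PINCH)
print(FR[:,1]/.15)"
```

```text
shift [-0.049  0.336  0.001] turn [ 0.002 -0.002  0.004] | [ 0.4429 -0.2557  0.0557] [-11.3  -2.5   4.9] 0.026
[-1.18106632  6.56121382  0.        ]
```

{"op": "send_rows", "data": {"commands": [[[-0.022,-0.003,-0.005],[0,0,0],-0.7],[[-0.03,0.04,-0.005],[0,0,0],-0.7],[[-0.038,0.085,-0.005],[0,0,0],-0.7],[[-0.046,0.13,-0.005],[0,0,0],-0.7],[[-0.054,0.175,-0.005],[0,0,0],-0.7],[[-0.062,0.22,-0.005],[0,0,0],-0.7],[[-0.07,0.26,-0.005],[0,0,0],-0.7],[[-0.075,0.292,-0.005],[0,0,0],-0.7],[[-0.075,0.292,-0.005],[0,0,0],-0.7],[[-0.075,0.292,-0.005],[0,0,0],-0.7]]}}

```text
time_s: 4.42
tcp_pos: [0.434, -0.21, 0.0558]
eef_rot: [0.613, 0.73, 0.233, 0.193]
contact_force: [7.2, 2.0, -3.5]
finger_gap: 0.0259
gripper_force: 30.0
```

```bash
python3 -c "
from h import *
s=get_state();print(FR.T@(s['tcp_pos']-O),s['contact_force'],s['finger_gap'])
print(FR.T@s['contact_force'])
c=read_camera('wrist');cv2.imwrite('pics/w2.png',cv2.resize(c['img'],(800,600)))"
```

```text
[-0.00997917  0.09673291  0.01088831] [ 7.20279467  1.99148681 -3.46518019] 0.02591140582704626
[ 4.10831602  0.68393889 -7.10687777]
```

View pics/w2.png

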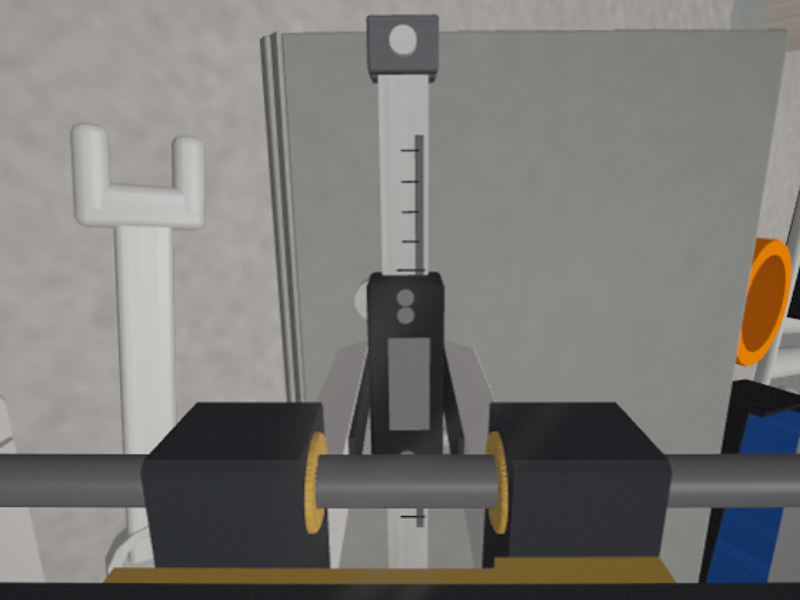

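Slider gripped and moved about 46 mm; the housing is now at (370–443, 275–455). I let go and back off along the normal.

{"op": "send_rows", "data": {"commands": [[[0,0,0],[0,0,0],-0.1],[[0,0,0],[0,0,0],-0.1],[[0,0,0],[0,0,0],-0.1],[[-0.075,-0.013,0.11],[0,0,0],0],[[-0.15,-0.027,0.22],[0,0,0],0],[[-0.3,-0.05,0.44],[0,0,0],0.3],[[-0.3,-0.05,0.6],[0,0,0],0.3],[[-0.3,0.1,0.8],[0,0,0],0.3],[[-0.3,0.3,1],[0,0,0],0.3],[[-0.3,0.3,1],[0,0,0],0.3]]}}

```text
time_s: 5.3
tcp_pos: [0.3896, -0.1652, 0.2119]
eef_rot: [0.61, 0.731, 0.23, 0.199]
contact_force: [1.4, -1.7, -0.9]
finger_gap: 0.0614
gripper_force: 0.0
```

```bash
cat >> h.py <<'E'
O=O-.002*FR[:,0]
AX=np.array([.5743,.2981]); AY=2.8708
ad=np.array([np.cos(AY),np.sin(AY),0]); an=np.array([-ad[1],ad[0],0])
def grasp(sg): return pose([0,0,-1],sg*an)
def axp(s,z): return np.r_[AX+s*ad[:2],z]
E
python3 -c "
from h import *
for sg in(1,-1): delta(axp(.010,.15),grasp(sg))"
```

```text
shift [ 1.167  3.106 -0.413] turn [ 0.701  0.618 -2.479] | [ 0.3896 -0.1652  0.2119] [ 1.4 -1.7 -0.9] 0.0614
shift [ 1.167  3.106 -0.413] turn [-0.548  0.622  1.378] | [ 0.3896 -0.1652  0.2119] [ 1.4 -1.7 -0.9] 0.0614
```

{"op": "send_rows", "data": {"commands": [[[0.1,0.3,0],[-0.05,0.06,0.13],0.3],[[0.2,0.6,0],[-0.1,0.12,0.26],0.3],[[0.3,0.8,0],[-0.15,0.16,0.36],0.3],[[0.389,1,0],[-0.183,0.207,0.459],0.3],[[0.389,1,0],[-0.183,0.207,0.459],0.3],[[0.389,1,0],[-0.183,0.207,0.459],0.3],[[0.389,1,0],[-0.183,0.207,0.459],0.3],[[0.389,1,0],[-0.183,0.207,0.459],0.3],[[0.389,1,0],[-0.183,0.207,0.459],0.3],[[0.389,1,0],[-0.183,0.207,0.459],0.3]]}}

```text
time_s: 6.13
tcp_pos: [0.4459, -0.0173, 0.2042]
eef_rot: [0.476, 0.855, 0.159, 0.132]
contact_force: [-0.0, -0.1, 0.0]
finger_gap: 0.0611
gripper_force: 0.0
```

{"op": "send_rows", "data": {"commands": [[[0.389,1,0],[-0.183,0.207,0.459],0.3],[[0.389,1,0],[-0.183,0.207,0.459],0.3],[[0.389,1,0],[-0.183,0.207,0.459],0.3],[[0.389,1,0],[-0.183,0.207,0.459],0.3],[[0.389,1,0],[-0.183,0.207,0.459],0.3],[[0.389,1,0],[-0.183,0.207,0.459],0.3],[[0.389,1,0],[-0.183,0.207,0.459],0.3],[[0.389,1,0],[-0.183,0.207,0.459],0.3],[[0.389,1,0],[-0.183,0.207,0.459],0.3],[[0.389,1,0],[-0.183,0.207,0.459],0.3]]}}

```text
time_s: 6.97
tcp_pos: [0.5044, 0.1332, 0.2047]
eef_rot: [0.315, 0.943, 0.08, 0.065]
contact_force: [0.5, 0.1, 0.2]
finger_gap: 0.0607
gripper_force: 0.0
```

{"op": "send_rows", "data": {"commands": [[[0.389,1,0],[-0.183,0.207,0.459],0.3],[[0.389,1,0],[-0.183,0.207,0.459],0.3],[[0.389,1,0],[-0.183,0.207,0.459],0.3],[[0.389,1,0],[-0.183,0.207,0.459],0.3],[[0.389,1,0],[-0.183,0.207,0.459],0.3],[[0.389,1,0],[-0.183,0.207,0.459],0.3],[[0.389,1,0],[-0.183,0.207,0.459],0.3],[[0.389,1,0],[-0.183,0.207,0.459],0.3],[[0.389,1,0],[-0.183,0.207,0.459],0.3],[[0.389,1,0],[-0.183,0.207,0.459],0.3]]}}

```text
time_s: 7.8
tcp_pos: [0.5629, 0.2833, 0.2055]
eef_rot: [0.141, 0.99, -0.003, -0.004]
contact_force: [-1.0, 0.8, -0.6]
finger_gap: 0.0613
gripper_force: 0.0
```

```bash
python3 -c "
from h import *
delta(axp(.010,.15),grasp(-1))
delta(axp(.010,.0265),grasp(-1))
print(get_state()['q'])
c=read_camera('wrist');cv2.imwrite('pics/w3.png',cv2.resize(c['img'],(800,600)))
P=np.array([[-30,-13,30],[-30,13,30],[30,13,30],[30,-13,30],[78,-10,17],[78,10,17]])/1e3
print((proj(c,w(*AX,AY,P))*800/560).round().tolist())
"
```

```text
shift [ 0.012  0.116 -0.37 ] turn [ 0.005 -0.012  0.016] | [0.5629 0.2833 0.2055] [-1.   0.8 -0.6] 0.0613
shift [ 0.012  0.116 -1.193] turn [ 0.005 -0.012  0.016] | [0.5629 0.2833 0.2055] [-1.   0.8 -0.6] 0.0613
[ 3.29335967e-01  3.43290583e-01  1.40925820e+00 -5.65226394e-04
  1.39898211e+00 -9.58368032e-01]
[[450.0, 332.0], [413.0, 332.0], [412.0, 248.0], [450.0, 248.0], [445.0, 176.0], [416.0, 176.0]]
```

View pics/w3.png

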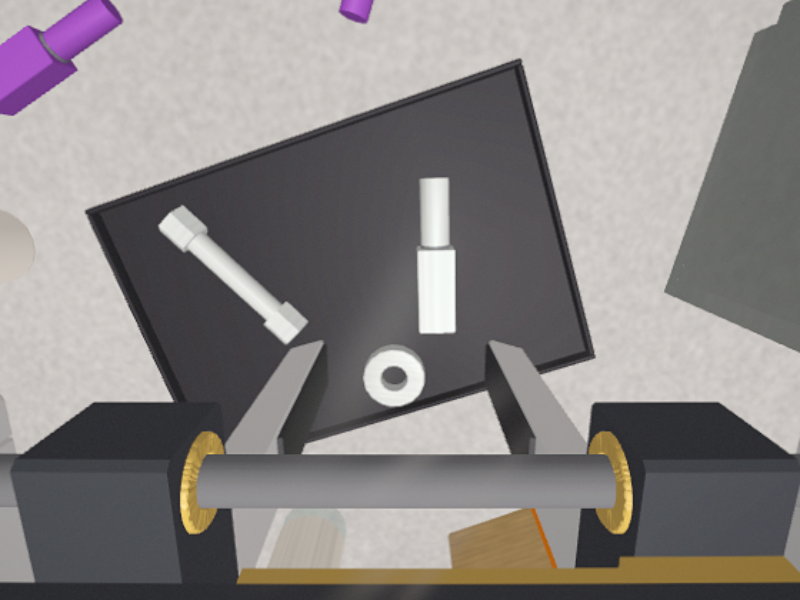

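The axle is at (418–455, 248–333), with its tip at y=178, so about 3.5 mm towards +y of the estimate. The bearing (394,376) and spindle are clear of the fingers. I correct for that and descend.

{"op": "send_rows", "data": {"commands": [[[0.018,0.139,-0.25],[0.005,-0.012,0.016],0.3],[[0.018,0.139,-0.5],[0.005,-0.012,0.016],0.3],[[0.018,0.139,-0.7],[0.005,-0.012,0.016],0.3],[[0.018,0.139,-0.85],[0.005,-0.012,0.016],0.3],[[0.018,0.139,-1],[0.005,-0.012,0.016],0.3],[[0.018,0.139,-1],[0.005,-0.012,0.016],0.3],[[0.018,0.139,-1],[0.005,-0.012,0.016],0.3],[[0.018,0.139,-1],[0.005,-0.012,0.016],0.3],[[0.018,0.139,-1],[0.005,-0.012,0.016],0.3],[[0.018,0.139,-1],[0.005,-0.012,0.016],0.3]]}}

```text
time_s: 8.68
tcp_pos: [0.5674, 0.3062, 0.0572]
eef_rot: [0.134, 0.991, 0.001, 0.002]
contact_force: [0.5, -0.9, -0.4]
finger_gap: 0.0609
gripper_force: 0.0
```

```bash
python3 -c "
from h import *
delta(axp(.010,.0265)-.0035*an,grasp(-1))"
```

```text
shift [-0.012 -0.013 -0.204] turn [-0.002  0.004 -0.003] | [0.5674 0.3062 0.0572] [ 0.5 -0.9 -0.4] 0.0609
```

{"op": "send_rows", "data": {"commands": [[[-0.01,-0.013,-0.1],[0,0,0],0.3],[[-0.01,-0.013,-0.204],[0,0,0],0.3],[[-0.01,-0.013,-0.204],[0,0,0],0],[[-0.01,-0.013,-0.204],[0,0,0],-0.2],[[-0.01,-0.013,-0.204],[0,0,0],-0.5],[[-0.01,-0.013,-0.204],[0,0,0],-0.7],[[-0.01,-0.013,-0.204],[0,0,0],-0.7],[[-0.01,-0.013,-0.204],[0,0,0],-0.7],[[-0.01,-0.013,-0.204],[0,0,0],-0.7],[[-0.01,-0.013,-0.204],[0,0,0],-0.7]]}}

```text
time_s: 9.52
tcp_pos: [0.5646, 0.3038, 0.0247]
eef_rot: [0.134, 0.991, -0.0, 0.0]
contact_force: [-1.1, 0.0, 3.6]
finger_gap: 0.0257
gripper_force: 29.9
```

{"op": "send_rows", "data": {"commands": [[[0,0,0],[0,0,0],-0.7],[[0,0,0.1],[0,0,0],-0.7],[[0,0,0.2],[0,0,0],-0.7],[[0,0,0.4],[0,0,0],-0.7],[[0,0,0.6],[0,0,0],-0.7],[[0,0,0.8],[0,0,0],-0.7],[[0,0,1],[0,0,0],-0.7],[[0,0,1],[0,0,0],-0.7],[[0,0,1],[0,0,0],-0.7],[[0,0,1],[0,0,0],-0.7]]}}

```text
time_s: 10.35
tcp_pos: [0.5623, 0.303, 0.1707]
eef_rot: [0.134, 0.991, -0.001, -0.003]
contact_force: [-0.4, -0.3, -6.4]
finger_gap: 0.0258
gripper_force: 29.9
```

```bash
cat >> h.py <<'E'
PLACE=pose(-FR[:,2],FR[:,1])
E
python3 -c "
from h import *
print(get_state()['finger_gap'])
delta(fix([.071,.020,.06]),PLACE)
delta(fix([.071,.020,.012]),PLACE)"
```

```text
0.025837600319948667
shift [-0.526 -3.88  -0.196] turn [-0.031 -0.79   0.552] | [0.5623 0.303  0.1707] [-0.4 -0.3 -6.4] 0.0258
shift [-0.345 -3.847 -0.458] turn [-0.031 -0.79   0.552] | [0.5623 0.303  0.1707] [-0.4 -0.3 -6.4] 0.0258
```

Axle held (gap 25.8 mm). I carry it over, turning as it goes.

{"op": "send_rows", "data": {"commands": [[[-0.03,-0.15,0.15],[0,-0.05,0.03],-0.7],[[-0.06,-0.3,0.3],[0,-0.1,0.07],-0.7],[[-0.09,-0.5,0.35],[0,-0.15,0.1],-0.7],[[-0.11,-0.7,0.4],[0,-0.2,0.14],-0.7],[[-0.13,-0.85,0.4],[-0.01,-0.23,0.16],-0.7],[[-0.13,-0.97,0.4],[-0.01,-0.263,0.184],-0.7],[[-0.13,-0.97,0.4],[-0.01,-0.263,0.184],-0.7],[[-0.13,-0.97,0.4],[-0.01,-0.263,0.184],-0.7],[[-0.13,-0.97,0.4],[-0.01,-0.263,0.184],-0.7],[[-0.13,-0.97,0.4],[-0.01,-0.263,0.184],-0.7]]}}

```text
time_s: 11.18
tcp_pos: [0.5441, 0.1588, 0.2322]
eef_rot: [0.061, 0.993, 0.01, 0.101]
contact_force: [-0.3, -0.0, -5.1]
finger_gap: 0.0258
gripper_force: 29.9
```

{"op": "send_rows", "data": {"commands": [[[-0.03,-0.2,0],[0,-0.05,0.03],-0.7],[[-0.06,-0.4,0],[0,-0.1,0.07],-0.7],[[-0.09,-0.6,0],[0,-0.15,0.1],-0.7],[[-0.11,-0.75,0],[0,-0.2,0.14],-0.7],[[-0.13,-0.9,0],[-0.01,-0.23,0.16],-0.7],[[-0.13,-0.97,0],[-0.01,-0.263,0.184],-0.7],[[-0.13,-0.97,0],[-0.01,-0.263,0.184],-0.7],[[-0.13,-0.97,0],[-0.01,-0.263,0.184],-0.7],[[-0.13,-0.97,0],[-0.01,-0.263,0.184],-0.7],[[-0.13,-0.97,0],[-0.01,-0.263,0.184],-0.7]]}}

```text
time_s: 12.02
tcp_pos: [0.5256, 0.0138, 0.234]
eef_rot: [-0.013, 0.979, 0.02, 0.203]
contact_force: [0.0, -1.0, -5.2]
finger_gap: 0.0256
gripper_force: 29.9
```

{"op": "send_rows", "data": {"commands": [[[-0.03,-0.2,0],[0,-0.05,0.03],-0.7],[[-0.06,-0.4,0],[0,-0.1,0.07],-0.7],[[-0.09,-0.6,0],[0,-0.15,0.1],-0.7],[[-0.11,-0.75,0],[0,-0.2,0.14],-0.7],[[-0.13,-0.9,0],[-0.01,-0.23,0.16],-0.7],[[-0.13,-0.97,0],[-0.01,-0.263,0.184],-0.7],[[-0.13,-0.97,0],[-0.01,-0.263,0.184],-0.7],[[-0.13,-0.97,0],[-0.01,-0.263,0.184],-0.7],[[-0.13,-0.97,0],[-0.01,-0.263,0.184],-0.7],[[-0.13,-0.97,0],[-0.01,-0.263,0.184],-0.7]]}}

```text
time_s: 12.85
tcp_pos: [0.5061, -0.1315, 0.2341]
eef_rot: [-0.086, 0.949, 0.029, 0.301]
contact_force: [0.2, -0.1, -4.3]
finger_gap: 0.0256
gripper_force: 29.9
```

```bash
python3 -c "
from h import *
delta(fix([.073,.020,.06]),PLACE);print(get_state()['q'])"
```

```text
shift [-0.14  -0.981 -0.611] turn [-0.005  0.003 -0.006] | [ 0.5061 -0.1315  0.2341] [ 0.2 -0.1 -4.3] 0.0256
[-0.71418977 -0.22379896  2.07427143  0.58196486  0.9654355  -2.72519786]
```

```bash
python3 -c "
from h import *
s=get_state();E=lambda a,v:R.from_euler(a,v)
def f1(q):return E('z',q[0])*E('y',q[1]+q[2])*E('z',q[3])*E('y',q[4])*E('z',q[5])
def f2(q):return E('z',q[0])*E('y',q[1]+q[2]+q[3])*E('x',q[4])*E('z',q[5])
def f3(q):return E('z',q[0])*E('y',q[1]+q[2]+q[3])*E('z',q[4])*E('y',q[5])
import itertools
S=[([-1.472,.207,1.542,0,1.393,-.15],[.99227,.12408,0,-.001]),([.32934,.34329,1.40926,-.0006,1.39898,-.95837],[.141,.99,-.003,-.004]),(s['q'],s['eef_rot'])]
for n,f in(('1',f1),('2',f2)):
  Cs=[f(q).inv()*R.from_quat(e) for q,e in S]
  print(n,[c.as_rotvec().round(3).tolist() for c in Cs])
  
def f4(q,sg): return E('z',q[0])*E('y',q[1]+q[2])*E('z',sg*q[3])*E('y',q[4])*E('z',sg*q[5])
print([ (f4(q,-1).inv()*R.from_quat(e)).as_rotvec().round(3).tolist() for q,e in S])
"
```

```text
1 [[0.001, 0.001, 1.571], [0.001, 0.0, 1.571], [0.0, -0.0, 1.571]]
2 [[-0.23, 1.529, 0.277], [-1.265, 0.889, 0.268], [-0.045, -1.642, 1.46]]
[[0.001, 0.001, 1.271], [0.002, -0.002, -0.346], [0.998, -0.998, 2.785]]
```

```bash
cat > k.py <<'E'
from h import *
E=lambda a,v:R.from_euler(a,v)
def fkR(q):return (E('z',q[0])*E('y',q[1]+q[2])*E('z',q[3])*E('y',q[4])*E('z',q[5]+np.pi/2)).as_matrix()
def fk(q,k):
    h,l1,l2,d,L=k; M=fkR(q)
    return E('z',q[0]).as_matrix()@[l1*np.sin(q[1])+l2*np.sin(q[1]+q[2]),d,h+l1*np.cos(q[1])+l2*np.cos(q[1]+q[2])]+L*M[:,2],M
S=[([-1.472,.207,1.542,0,1.393,-.15],[.1415,-.5567,.2235]),([.32934,.34329,1.40926,-.0006,1.39898,-.95837],[.5629,.2833,.2055]),(get_state()['q'],get_state()['tcp_pos'])]
r=least_squares(lambda k:np.concatenate([fk(q,k)[0]-p for q,p in S]),[.15,.41,.37,.086,.3])
K=r.x
def ik(p,M,q0): 
    def e(q):
        a,B=fk(q,K); return np.r_[(a-p)*3,R.from_matrix(B.T@M).as_rotvec()]
    s=least_squares(e,q0); return s.x.round(3),s.cost
E
python3 -c "
from k import *
print(K,abs(r.fun).max())
q0=get_state()['q']
for p in([.073,.02,.06],[.073,.02,.0]):
  print(ik(fix(p),PLACE,q0)); print(ik(fix(p),pose(-FR[:,2],-FR[:,1]),q0+[0,0,0,0,0,np.pi]))
"
```

```text
[0.16842763 0.4726633  0.4771957  0.08617925 0.32233572] 0.0013121089677055053
(array([-0.998,  0.022,  2.062,  0.719,  0.934, -3.151]), np.float64(2.030647571864745e-20))
(array([-0.998,  0.022,  2.062,  0.719,  0.934, -0.01 ]), np.float64(2.0328880950527304e-20))
(array([-0.927,  0.127,  2.07 ,  0.786,  0.81 , -3.195]), np.float64(8.552696849456028e-20))
(array([-0.927,  0.127,  2.07 ,  0.786,  0.81 , -0.053]), np.float64(8.557035682367767e-20))
```

The last joint would run out of range in this grasp, needing −3.15 against a limit of −2.82. I'll set the axle down on clear bench at (0.58, 0) and regrip it turned 180°.

```bash
python3 -c "
from k import *
D=pose([0,0,-1],[0,1.,0]);U=pose([0,0,-1],[0,-1.,0])
delta([.58,0,.16],D)
q=get_state()['q']
print(ik(np.array([.58,0,.0215]),D,q)[0],ik(np.array([.58,0,.0215]),U,q+[0,0,0,-.5,0,3.6])[0])
c=read_camera('top')
# jar & tray edge
f=lambda px,z:least_squares(lambda p:(proj(c,[[p[0],p[1],z]])[0]-np.array(px)),[.5,0]).x.round(3)
print('jar',f([297,253],.085),'tray corner',f([267,178],.016),f([267,256],.016),'bottle',f([408*.7,188*.7],.17))
"
```

```text
shift [ 0.493  0.877 -0.494] turn [-0.076  0.779 -0.224] | [ 0.5061 -0.1315  0.2341] [ 0.2 -0.1 -4.3] 0.0256
[-0.149  0.381  1.775  0.     0.986 -1.72 ] [-0.149  0.381  1.775 -0.     0.986  1.422]
jar [ 0.453 -0.007] tray corner [0.665 0.082] [0.45  0.073] bottle [0.744 0.033]
```

{"op": "send_rows", "data": {"commands": [[[0.06,0.1,0],[0,0.08,-0.02],-0.7],[[0.13,0.2,0],[-0.01,0.16,-0.04],-0.7],[[0.2,0.35,0],[-0.02,0.24,-0.07],-0.7],[[0.3,0.5,0],[-0.03,0.35,-0.1],-0.7],[[0.4,0.65,0],[-0.05,0.5,-0.15],-0.7],[[0.5,0.75,0],[-0.06,0.65,-0.2],-0.7],[[0.6,0.877,0],[-0.076,0.779,-0.224],-0.7],[[0.626,0.877,0],[-0.076,0.779,-0.224],-0.7],[[0.626,0.877,0],[-0.076,0.779,-0.224],-0.7],[[0.626,0.877,0],[-0.076,0.779,-0.224],-0.7]]}}

```text
time_s: 13.73
tcp_pos: [0.5998, 0.0001, 0.2331]
eef_rot: [-0.0, 1.0, -0.0, -0.0]
contact_force: [0.1, -0.4, -6.3]
finger_gap: 0.0257
gripper_force: 29.9
```

{"op": "send_rows", "data": {"commands": [[[0,0,-0.2],[0,0,0],-0.7],[[0,0,-0.4],[0,0,0],-0.7],[[0,0,-0.6],[0,0,0],-0.7],[[0,0,-0.8],[0,0,0],-0.7],[[0,0,-0.9],[0,0,0],-0.7],[[0,0,-1],[0,0,0],-0.7],[[0,0,-1],[0,0,0],-0.7],[[0,0,-1],[0,0,0],-0.7],[[0,0,-1],[0,0,0],-0.7],[[0,0,-1],[0,0,0],-0.7]]}}

```text
time_s: 14.57
tcp_pos: [0.6011, -0.0017, 0.0866]
eef_rot: [0.001, 1.0, -0.001, 0.003]
contact_force: [0.3, 1.0, -4.7]
finger_gap: 0.0256
gripper_force: 29.9
```

```bash
python3 -c "
from h import *
delta([.60,0,.0215],pose([0,0,-1],[0,1.,0]))"
```

```text
shift [-0.007  0.012 -0.434] turn [0.003 0.007 0.003] | [ 0.6011 -0.0017  0.0866] [ 0.3  1.  -4.7] 0.0256
```

{"op": "send_rows", "data": {"commands": [[[0,0,-0.15],[0,0,0],-0.7],[[0,0,-0.28],[0,0,0],-0.7],[[0,0,-0.36],[0,0,0],-0.7],[[0,0,-0.4],[0,0,0],-0.7],[[0,0,-0.42],[0,0,0],-0.7],[[0,0,-0.43],[0,0,0],-0.7],[[0,0,-0.43],[0,0,0],-0.7],[[0,0,-0.43],[0,0,0],0],[[0,0,-0.43],[0,0,0],0.3],[[0,0,-0.43],[0,0,0],0.3]]}}

```text
time_s: 15.4
tcp_pos: [0.6017, -0.0016, 0.0213]
eef_rot: [0.001, 1.0, -0.001, 0.002]
contact_force: [-0.2, 0.8, -0.3]
finger_gap: 0.0424
gripper_force: 0.0
```

{"op": "send_rows", "data": {"commands": [[[0,0,0],[0,0,0],0.3],[[0,0,0.2],[0,0,0],0.3],[[0,0,0.3],[0,0,0.2],0.3],[[0,0,0.4],[0,0,0.4],0.3],[[0,0,0.5],[0,0,0.6],0.3],[[0,0,0.5],[0,0,0.8],0.3],[[0,0,0.5],[0,0,1],0.3],[[0,0,0.5],[0,0,1],0.3],[[0,0,0.5],[0,0,1],0.3],[[0,0,0.5],[0,0,1],0.3]]}}

```text
time_s: 16.23
tcp_pos: [0.6001, -0.0013, 0.0951]
eef_rot: [-0.382, 0.924, -0.001, 0.001]
contact_force: [-0.2, -0.5, 0.4]
finger_gap: 0.061
gripper_force: 0.0
```

```bash
python3 -c "
from k import *
print(get_state()['q'].round(2))
delta([.60,0,.1],pose([0,0,-1],[0,-1.,0]))
"
```

```text
[-0.15  0.39  1.59 -0.    1.16 -2.5 ]
shift [-0.001  0.009  0.033] turn [-4.000e-03  3.000e-03  3.002e+00] | [ 0.6001 -0.0013  0.0951] [-0.2 -0.5  0.4] 0.061
```

{"op": "send_rows", "data": {"commands": [[[0,0,0.05],[0,0,-0.2],0.3],[[0,0,0.05],[0,0,-0.4],0.3],[[0,0,0.05],[0,0,-0.6],0.3],[[0,0,0.05],[0,0,-0.8],0.3],[[0,0,0.05],[0,0,-1],0.3],[[0,0,0.05],[0,0,-1],0.3],[[0,0,0.05],[0,0,-1],0.3],[[0,0,0.05],[0,0,-1],0.3],[[0,0,0.05],[0,0,-1],0.3],[[0,0,0.05],[0,0,-1],0.3]]}}

```text
time_s: 17.07
tcp_pos: [0.5998, -0.0013, 0.1022]
eef_rot: [0.001, 1.0, -0.001, 0.0]
contact_force: [0.1, 1.1, -0.4]
finger_gap: 0.0606
gripper_force: 0.0
```

{"op": "send_rows", "data": {"commands": [[[0,0,0],[0,0,-0.2],0.3],[[0,0,0],[0,0,-0.4],0.3],[[0,0,0],[0,0,-0.6],0.3],[[0,0,0],[0,0,-0.8],0.3],[[0,0,0],[0,0,-1],0.3],[[0,0,0],[0,0,-1],0.3],[[0,0,0],[0,0,-1],0.3],[[0,0,0],[0,0,-1],0.3],[[0,0,0],[0,0,-1],0.3],[[0,0,0],[0,0,-1],0.3]]}}

```text
time_s: 17.9
tcp_pos: [0.5997, -0.0013, 0.1021]
eef_rot: [0.383, 0.924, -0.001, 0.0]
contact_force: [-0.3, -0.5, -0.3]
finger_gap: 0.0612
gripper_force: 0.0
```

{"op": "send_rows", "data": {"commands": [[[0,0,0],[0,0,-0.2],0.3],[[0,0,0],[0,0,-0.4],0.3],[[0,0,0],[0,0,-0.6],0.3],[[0,0,0],[0,0,-0.8],0.3],[[0,0,0],[0,0,-1],0.3],[[0,0,0],[0,0,-1],0.3],[[0,0,0],[0,0,-1],0.3],[[0,0,0],[0,0,-1],0.3],[[0,0,0],[0,0,-1],0.3],[[0,0,0],[0,0,-1],0.3]]}}

```text
time_s: 18.73
tcp_pos: [0.5997, -0.0012, 0.102]
eef_rot: [0.707, 0.707, -0.001, -0.0]
contact_force: [-0.7, 0.8, -0.1]
finger_gap: 0.061
gripper_force: 0.0
```

{"op": "send_rows", "data": {"commands": [[[0,0,0],[0,0,-0.2],0.3],[[0,0,0],[0,0,-0.4],0.3],[[0,0,0],[0,0,-0.6],0.3],[[0,0,0],[0,0,-0.8],0.3],[[0,0,0],[0,0,-1],0.3],[[0,0,0],[0,0,-1],0.3],[[0,0,0],[0,0,-1],0.3],[[0,0,0],[0,0,-1],0.3],[[0,0,0],[0,0,-1],0.3],[[0,0,0],[0,0,-1],0.3]]}}

```text
time_s: 19.57
tcp_pos: [0.5997, -0.0013, 0.102]
eef_rot: [0.924, 0.383, -0.001, -0.001]
contact_force: [-0.6, 0.6, 0.8]
finger_gap: 0.0614
gripper_force: 0.0
```

{"op": "send_rows", "data": {"commands": [[[0,0,0],[0,0,-0.2],0.3],[[0,0,0],[0,0,-0.4],0.3],[[0,0,0],[0,0,-0.6],0.3],[[0,0,0],[0,0,-0.8],0.3],[[0,0,0],[0,0,-1],0.3],[[0,0,0],[0,0,-1],0.3],[[0,0,0],[0,0,-1],0.3],[[0,0,0],[0,0,-1],0.3],[[0,0,0],[0,0,-1],0.3],[[0,0,0],[0,0,-1],0.3]]}}

```text
time_s: 20.4
tcp_pos: [0.5997, -0.0013, 0.102]
eef_rot: [1.0, -0.0, -0.0, -0.001]
contact_force: [0.4, 0.4, 0.2]
finger_gap: 0.0608
gripper_force: 0.0
```

```bash
python3 -c "
from k import *
print(get_state()['q'].round(2))
delta([.601,-.001,.0215],pose([0,0,-1],[0,-1.,0]))
c=read_camera('wrist');cv2.imwrite('pics/w4.png',c['img'])
P=np.array([[-30,-13,26],[-30,13,26],[30,13,26],[30,-13,26],[78,-10,13],[78,10,13]])/1e3
print(proj(c,w(.612,-.001,np.pi,P)).round().tolist())
"
```

```text
[-0.15  0.38  1.59  0.    1.17  1.42]
shift [ 0.009  0.002 -0.537] turn [-0.002 -0.001  0.   ] | [ 0.5997 -0.0013  0.102 ] [0.4 0.4 0.2] 0.0608
[[265.0, 167.0], [303.0, 167.0], [302.0, 250.0], [266.0, 250.0], [272.0, 301.0], [297.0, 301.0]]
```

View pics/w4.png

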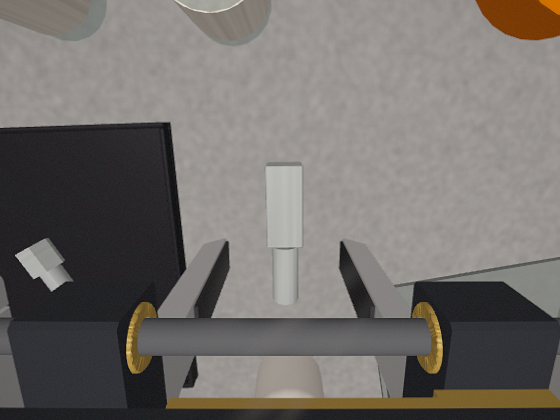

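The axle lies straight at (266–302, 164–247), as expected. I regrip it now.

{"op": "send_rows", "data": {"commands": [[[0.009,0,-0.2],[0,0,0],0.3],[[0.009,0,-0.4],[0,0,0],0.3],[[0.009,0,-0.537],[0,0,0],0.3],[[0.009,0,-0.537],[0,0,0],0.3],[[0.009,0,-0.537],[0,0,0],0],[[0.009,0,-0.537],[0,0,0],-0.4],[[0.009,0,-0.537],[0,0,0],-0.7],[[0.009,0,-0.537],[0,0,0],-0.7],[[0.009,0,-0.537],[0,0,0],-0.7],[[0.009,0,-0.537],[0,0,0],-0.7]]}}

```text
time_s: 21.28
tcp_pos: [0.6011, -0.0013, 0.0217]
eef_rot: [1.0, -0.001, -0.0, -0.001]
contact_force: [1.2, -0.2, 1.0]
finger_gap: 0.0258
gripper_force: 29.9
```

{"op": "send_rows", "data": {"commands": [[[0,0,0],[0,0,0],-0.7],[[0,0,0.1],[0,0,0],-0.7],[[0,0,0.2],[0,0,0],-0.7],[[0,0,0.4],[0,0,0],-0.7],[[0,0,0.6],[0,0,0],-0.7],[[0,0,0.8],[0,0,0],-0.7],[[0,0,1],[0,0,0],-0.7],[[0,0,1],[0,0,0],-0.7],[[0,0,1],[0,0,0],-0.7],[[0,0,1],[0,0,0],-0.7]]}}

```text
time_s: 22.12
tcp_pos: [0.599, -0.001, 0.1685]
eef_rot: [1.0, -0.001, -0.003, -0.001]
contact_force: [-0.1, -0.1, -6.2]
finger_gap: 0.0254
gripper_force: 29.9
```

```bash
echo 'PLACE=pose(-FR[:,2],-FR[:,1])' >> h.py; python3 -c "
from k import *
delta(fix([.071,.020,.06]),PLACE)
delta(fix([.071,.020,.0085]),PLACE)
q=get_state()['q']
for p in([.071,.02,.15],[.071,.02,.0085]): print(ik(fix(p),PLACE,q))
for f in(.33,.67):
  Rm=R.from_matrix(PLACE)*R.from_quat(get_state()['eef_rot']).inv(); Rm=R.from_rotvec(Rm.as_rotvec()*f)*R.from_quat(get_state()['eef_rot'])
  print(ik(get_state()['tcp_pos']+[-.03*f/.67,-.14*f/.5,.03],Rm.as_matrix(),q))
"
```

```text
shift [-0.77  -1.854 -0.181] turn [ 0.066 -0.783  0.221] | [ 0.599  -0.001   0.1685] [-0.1 -0.1 -6.2] 0.0254
shift [-0.576 -1.819 -0.463] turn [ 0.066 -0.783  0.221] | [ 0.599  -0.001   0.1685] [-0.1 -0.1 -6.2] 0.0254
(array([-0.303,  1.178,  0.   ,  0.253,  1.611,  1.124]), np.float64(0.02199299538226894))
(array([-0.264,  1.332, -0.   ,  0.237,  1.487,  1.124]), np.float64(0.030356684141776738))
(array([-0.203,  0.844,  0.693,  0.065,  1.417,  1.308]), np.float64(7.751577787065575e-28))
(array([-0.247,  1.252, -0.   ,  0.141,  1.639,  1.228]), np.float64(0.009366410838169028))
```

{"op": "send_rows", "data": {"commands": [[[-0.03,-0.05,0.1],[0,-0.05,0.01],-0.7],[[-0.06,-0.15,0.2],[0,-0.1,0.03],-0.7],[[-0.1,-0.3,0.3],[0.01,-0.17,0.05],-0.7],[[-0.18,-0.45,0.4],[0.02,-0.24,0.07],-0.7],[[-0.25,-0.6,0.4],[0.025,-0.3,0.09],-0.7],[[-0.32,-0.75,0.4],[0.03,-0.36,0.1],-0.7],[[-0.385,-0.93,0.4],[0.033,-0.392,0.11],-0.7],[[-0.385,-0.93,0.4],[0.033,-0.392,0.11],-0.7],[[-0.385,-0.93,0.4],[0.033,-0.392,0.11],-0.7],[[-0.385,-0.93,0.4],[0.033,-0.392,0.11],-0.7]]}}

```text
time_s: 22.95
tcp_pos: [0.5416, -0.14, 0.2283]
eef_rot: [0.988, 0.042, 0.15, -0.015]
contact_force: [0.1, -0.1, -5.1]
finger_gap: 0.026
gripper_force: 29.9
```

{"op": "send_rows", "data": {"commands": [[[-0.06,-0.15,0],[0,-0.06,0.02],-0.7],[[-0.12,-0.3,0],[0.01,-0.12,0.03],-0.7],[[-0.18,-0.45,0],[0.02,-0.2,0.06],-0.7],[[-0.25,-0.6,0],[0.025,-0.28,0.08],-0.7],[[-0.32,-0.75,0],[0.03,-0.34,0.1],-0.7],[[-0.385,-0.92,0],[0.033,-0.392,0.11],-0.7],[[-0.385,-0.92,0],[0.033,-0.392,0.11],-0.7],[[-0.385,-0.92,0],[0.033,-0.392,0.11],-0.7],[[-0.385,-0.92,-0.1],[0.033,-0.392,0.11],-0.7],[[-0.385,-0.92,-0.1],[0.033,-0.392,0.11],-0.7]]}}

```text
time_s: 23.78
tcp_pos: [0.4849, -0.2758, 0.2132]
eef_rot: [0.95, 0.085, 0.3, -0.029]
contact_force: [-0.1, 1.7, -6.3]
finger_gap: 0.0262
gripper_force: 29.9
```

```bash
python3 -c "
from k import *
print(get_state()['q'].round(3))
delta(fix([.071,.020,.04]),PLACE)
delta(fix([.071,.020,.0085]),PLACE)
c=read_camera('wrist');cv2.imwrite('pics/w5.png',c['img'])
print(proj(c,[fix([0,0,0.003]),fix([.04,0,.003]),fix([.04,.046,.003]),fix([-.008,-.012,.008])]).round().tolist())"
```

```text
[-0.998 -0.027  1.948  0.654  1.065  0.112]
shift [ 0.066 -0.008 -0.588] turn [-0.006  0.001 -0.003] | [ 0.4849 -0.2758  0.2132] [-0.1  1.7 -6.3] 0.0262
shift [ 0.184  0.013 -0.76 ] turn [-0.006  0.001 -0.003] | [ 0.4849 -0.2758  0.2132] [-0.1  1.7 -6.3] 0.0262
[[310.0, 334.0], [311.0, 294.0], [258.0, 294.0], [324.0, 346.0]]
```

View pics/w5.png

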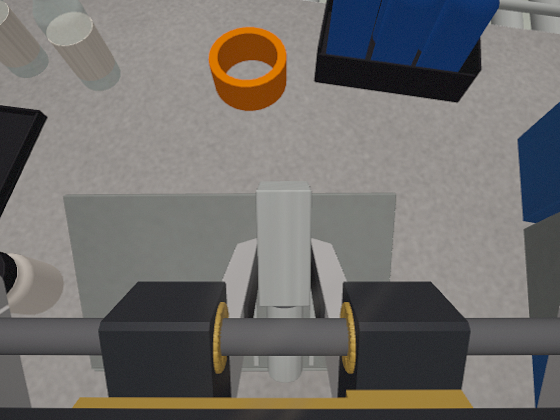

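The axle sits straight in the fingers over the plate. I lower it to the hover point, then down along the normal.

{"op": "send_rows", "data": {"commands": [[[0.02,0,-0.15],[0,0,0],-0.7],[[0.04,0,-0.3],[0,0,0],-0.7],[[0.06,-0.005,-0.45],[0,0,0],-0.7],[[0.066,-0.008,-0.588],[0,0,0],-0.7],[[0.066,-0.008,-0.588],[0,0,0],-0.7],[[0.1,0,-0.64],[0,0,0],-0.7],[[0.13,0.004,-0.68],[0,0,0],-0.7],[[0.16,0.008,-0.725],[0,0,0],-0.7],[[0.16,0.008,-0.725],[0,0,0],-0.7],[[0.16,0.008,-0.725],[0,0,0],-0.7]]}}

```text
time_s: 24.67
tcp_pos: [0.5101, -0.2774, 0.1081]
eef_rot: [0.949, 0.085, 0.302, -0.026]
contact_force: [-0.1, 0.5, -4.9]
finger_gap: 0.0258
gripper_force: 29.9
```

```bash
python3 -c "
from h import *
s=get_state();print((FR.T@(s['tcp_pos']-O)).round(4),(FR.T@s['contact_force']).round(1))
delta(fix([.071,.020,.0085]),PLACE)"
```

```text
[0.0736 0.0169 0.0176] [-2.8  0.5 -4. ]
shift [ 0.017  0.024 -0.06 ] turn [0.    0.008 0.   ] | [ 0.5101 -0.2774  0.1081] [-0.1  0.5 -4.9] 0.0258
```

{"op": "send_rows", "data": {"commands": [[[0.005,0.01,-0.01],[0,0,0],-0.7],[[0.01,0.015,-0.02],[0,0,0],-0.7],[[0.015,0.02,-0.03],[0,0,0],-0.7],[[0.02,0.024,-0.037],[0,0,0],-0.7],[[0.023,0.024,-0.041],[0,0,0],-0.7],[[0.023,0.024,-0.041],[0,0,0],-0.7],[[0.023,0.024,-0.041],[0,0,0],-0.7],[[0.023,0.024,-0.041],[0,0,0],-0.7],[[0.023,0.024,-0.041],[0,0,0],-0.7],[[0.023,0.024,-0.041],[0,0,0],-0.7]]}}

```text
time_s: 25.5
tcp_pos: [0.513, -0.274, 0.1017]
eef_rot: [0.949, 0.084, 0.302, -0.026]
contact_force: [0.2, -0.5, -6.0]
finger_gap: 0.0255
gripper_force: 29.9
```

```bash
python3 -c "
from h import *
s=get_state();print((FR.T@(s['tcp_pos']-O)).round(4),(FR.T@s['contact_force']).round(1))"
```

```text
[0.0727 0.0197 0.0104] [-3.4 -0.5 -5. ]
```

{"op": "send_rows", "data": {"commands": [[[0.002,0,-0.003],[0,0,0],-0.7],[[0.004,0.001,-0.005],[0,0,0],-0.7],[[0.006,0.001,-0.008],[0,0,0],-0.7],[[0.008,0.001,-0.011],[0,0,0],-0.7],[[0.008,0.001,-0.011],[0,0,0],-0.7],[[0.008,0.001,-0.011],[0,0,0],-0.7],[[0.008,0.001,-0.011],[0,0,0],-0.7],[[0.008,0.001,-0.011],[0,0,0],-0.7],[[0.008,0.001,-0.011],[0,0,0],-0.7],[[0.008,0.001,-0.011],[0,0,0],-0.7]]}}

```text
time_s: 26.33
tcp_pos: [0.5141, -0.2738, 0.1]
eef_rot: [0.949, 0.084, 0.302, -0.026]
contact_force: [-2.3, 0.2, -2.3]
finger_gap: 0.0259
gripper_force: 29.9
```

{"op": "send_rows", "data": {"commands": [[[0.002,0,-0.003],[0,0,0],-0.7],[[0.004,0.001,-0.005],[0,0,0],-0.7],[[0.006,0.001,-0.008],[0,0,0],-0.7],[[0.006,0.001,-0.008],[0,0,0],-0.7],[[0.006,0.001,-0.008],[0,0,0],-0.7],[[0.006,0.001,-0.008],[0,0,0],-0.7],[[0.006,0.001,-0.008],[0,0,0],-0.7],[[0.006,0.001,-0.008],[0,0,0],-0.7],[[0.006,0.001,-0.008],[0,0,0],-0.7],[[0.006,0.001,-0.008],[0,0,0],-0.7]]}}

```text
time_s: 27.17
tcp_pos: [0.5143, -0.2738, 0.0999]
eef_rot: [0.949, 0.085, 0.302, -0.027]
contact_force: [-15.3, 1.3, 10.4]
finger_gap: 0.0257
gripper_force: 30.0
```

```bash
python3 -c "
from h import *
s=get_state();print((FR.T@(s['tcp_pos']-O)).round(4),(FR.T@s['contact_force']).round(1))"
```

```text
[0.0728 0.0197 0.0082] [-6.2  3.9 17. ]
```

Firm contact at z≈8 mm, as expected. I ease off and open.

{"op": "send_rows", "data": {"commands": [[[-0.004,-0.001,0.0055],[0,0,0],-0.7],[[-0.004,-0.001,0.0055],[0,0,0],-0.7],[[-0.004,-0.001,0.0055],[0,0,0],-0.4],[[-0.004,-0.001,0.0055],[0,0,0],-0.3],[[-0.004,-0.001,0.0055],[0,0,0],-0.2],[[-0.004,-0.001,0.0055],[0,0,0],-0.1],[[-0.004,-0.001,0.0055],[0,0,0],0],[[-0.004,-0.001,0.0055],[0,0,0],0],[[-0.004,-0.001,0.0055],[0,0,0],0],[[-0.004,-0.001,0.0055],[0,0,0],0]]}}

```text
time_s: 28.0
tcp_pos: [0.5146, -0.2738, 0.0996]
eef_rot: [0.949, 0.084, 0.302, -0.026]
contact_force: [0.2, -0.2, 0.8]
finger_gap: 0.0473
gripper_force: 0.0
```

{"op": "send_rows", "data": {"commands": [[[-0.06,-0.01,0.09],[0,0,0],0],[[-0.12,-0.02,0.18],[0,0,0],0],[[-0.2,-0.034,0.29],[0,0,0],0],[[-0.28,-0.05,0.4],[0,0,0],0],[[-0.34,-0.06,0.5],[0,0,0],0],[[-0.41,-0.07,0.6],[0,0,0],0],[[-0.41,-0.07,0.6],[0,0,0],0],[[-0.41,-0.07,0.6],[0,0,0],0],[[-0.41,-0.07,0.6],[0,0,0],0],[[-0.41,-0.07,0.6],[0,0,0],0]]}}

```text
time_s: 28.83
tcp_pos: [0.4529, -0.2834, 0.1883]
eef_rot: [0.949, 0.084, 0.302, -0.028]
contact_force: [0.3, 0.5, 0.8]
finger_gap: 0.0467
gripper_force: 0.0
```

```bash
python3 -c "
from k import *
delta(fix([-.008,.096,.10]),PINCH)
print(get_state()['q'].round(2), ik(fix([-.008,.096,.10]),PINCH,[-.8,0,2,.5,1,-1])[0])
c=read_camera('top')['img'];cv2.imwrite('pics/t2.png',cv2.resize(c[190:290,318:443],None,fx=4.8,fy=4.8,interpolation=cv2.INTER_CUBIC))"
```

```text
shift [-0.461  0.425 -0.396] turn [-1.135 -0.2    1.636] | [ 0.4529 -0.2834  0.1883] [0.3 0.5 0.8] 0.0467
[-1.07 -0.03  2.01  0.68  1.06  0.01] [-1.162 -0.167  2.278  0.721  1.008 -1.731]
```

View pics/t2.png

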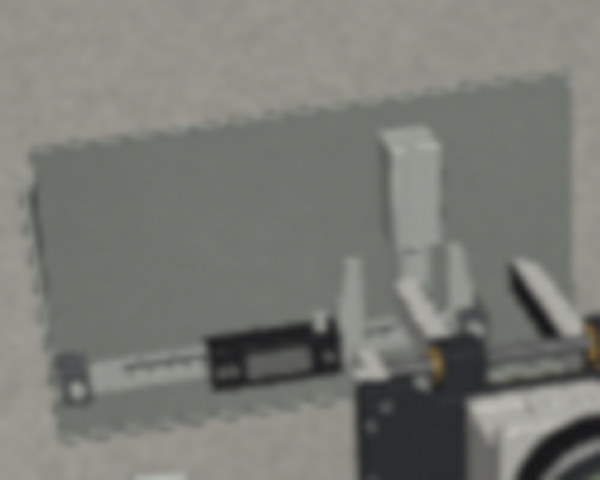

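The axle is resting on the slope between the open jaws: head at (410,130–245), slim end below it, moving jaw at (350,260–370), housing at (205–340, 355). Now back to the slider.

{"op": "send_rows", "data": {"commands": [[[-0.05,0.05,0.05],[-0.07,-0.01,0.1],0],[[-0.1,0.1,0.05],[-0.14,-0.02,0.2],0],[[-0.15,0.15,0.05],[-0.25,-0.04,0.36],0],[[-0.2,0.2,0.05],[-0.36,-0.06,0.52],0],[[-0.25,0.25,0.05],[-0.47,-0.08,0.68],0],[[-0.25,0.3,0.05],[-0.568,-0.1,0.818],0],[[-0.25,0.3,0.05],[-0.568,-0.1,0.818],0],[[-0.25,0.3,0.05],[-0.568,-0.1,0.818],0],[[-0.25,0.3,0.05],[-0.568,-0.1,0.818],0],[[-0.25,0.3,0.05],[-0.568,-0.1,0.818],0]]}}

```text
time_s: 29.72
tcp_pos: [0.4156, -0.2392, 0.1967]
eef_rot: [0.845, 0.441, 0.289, 0.09]
contact_force: [-0.0, 0.3, -0.0]
finger_gap: 0.047
gripper_force: 0.0
```

{"op": "send_rows", "data": {"commands": [[[-0.05,0.05,0],[-0.07,-0.01,0.1],0],[[-0.1,0.1,0],[-0.14,-0.02,0.2],0],[[-0.15,0.12,0],[-0.25,-0.04,0.36],0],[[-0.2,0.125,0],[-0.36,-0.06,0.52],0],[[-0.21,0.125,0],[-0.47,-0.08,0.68],0],[[-0.21,0.125,-0.1],[-0.568,-0.1,0.818],0],[[-0.21,0.125,-0.2],[-0.568,-0.1,0.818],0],[[-0.21,0.125,-0.3],[-0.568,-0.1,0.818],0],[[-0.21,0.125,-0.44],[-0.568,-0.1,0.818],0],[[-0.21,0.125,-0.44],[-0.568,-0.1,0.818],0]]}}

```text
time_s: 30.55
tcp_pos: [0.3827, -0.2182, 0.1277]
eef_rot: [0.613, 0.731, 0.233, 0.19]
contact_force: [-0.2, 2.0, 0.4]
finger_gap: 0.0471
gripper_force: 0.0
```

```bash
python3 -c "
from k import *
delta(fix([-.008,.096,.10]),PINCH)
delta(fix([-.008,.096,.05]),PINCH)
delta(fix([-.008,.096,.011]),PINCH)
print(get_state()['q'].round(2))"
```

```text
shift [ 0.007 -0.01   0.007] turn [-0.009 -0.002 -0.   ] | [ 0.3827 -0.2182  0.1277] [-0.2  2.   0.4] 0.0471
shift [ 0.196  0.023 -0.266] turn [-0.009 -0.002 -0.   ] | [ 0.3827 -0.2182  0.1277] [-0.2  2.   0.4] 0.0471
shift [ 0.342  0.05  -0.479] turn [-0.009 -0.002 -0.   ] | [ 0.3827 -0.2182  0.1277] [-0.2  2.   0.4] 0.0471
[-1.17 -0.15  2.26  0.72  1.01 -1.74]
```

{"op": "send_rows", "data": {"commands": [[[0.07,0,-0.08],[0,0,0],0],[[0.13,0.01,-0.17],[0,0,0],0],[[0.196,0.023,-0.266],[0,0,0],0],[[0.25,0.035,-0.34],[0,0,0],0],[[0.29,0.043,-0.4],[0,0,0],0],[[0.32,0.047,-0.45],[0,0,0],0],[[0.342,0.05,-0.479],[0,0,0],0],[[0.342,0.05,-0.479],[0,0,0],0],[[0.342,0.05,-0.479],[0,0,0],0],[[0.342,0.05,-0.479],[0,0,0],0]]}}

```text
time_s: 31.38
tcp_pos: [0.4355, -0.2136, 0.0599]
eef_rot: [0.611, 0.732, 0.231, 0.194]
contact_force: [-0.4, -0.5, -1.2]
finger_gap: 0.0468
gripper_force: 0.0
```

{"op": "send_rows", "data": {"commands": [[[0,0,0],[0,0,0],-0.2],[[0,0,0],[0,0,0],-0.35],[[0,0,0],[0,0,0],-0.5],[[0,0,0],[0,0,0],-0.7],[[0,0,0],[0,0,0],-0.7],[[0,0,0],[0,0,0],-0.7],[[0,0,0],[0,0,0],-0.7],[[0,0,0],[0,0,0],-0.7],[[0,0,0],[0,0,0],-0.7],[[0,0,0],[0,0,0],-0.7]]}}

```text
time_s: 32.22
tcp_pos: [0.4334, -0.2136, 0.0581]
eef_rot: [0.611, 0.733, 0.229, 0.193]
contact_force: [-11.0, -2.0, 1.1]
finger_gap: 0.0257
gripper_force: 30.0
```

```bash
cat > s.py <<'E'
from h import *
s=get_state();print((FR.T@(s['tcp_pos']-O)).round(4),(FR.T@s['contact_force']).round(1),round(s['finger_gap'],4),s['time_s'])
E
python3 s.py
```

```text
[-0.0077  0.0932  0.0135] [-8.5 -0.1  7.3] 0.0257 32.2167
```

{"op": "send_rows", "data": {"commands": [[[-0.011,-0.002,-0.008],[0,0,0],-0.7],[[-0.0085,-0.015,-0.008],[0,0,0],-0.7],[[-0.006,-0.028,-0.008],[0,0,0],-0.7],[[-0.0035,-0.041,-0.008],[0,0,0],-0.7],[[-0.001,-0.054,-0.008],[0,0,0],-0.7],[[0.0015,-0.067,-0.008],[0,0,0],-0.7],[[0.004,-0.08,-0.008],[0,0,0],-0.7],[[0.0065,-0.093,-0.008],[0,0,0],-0.7],[[0.0085,-0.103,-0.008],[0,0,0],-0.7],[[0.0085,-0.103,-0.008],[0,0,0],-0.7]]}}

```text
time_s: 33.05
tcp_pos: [0.436, -0.2286, 0.058]
eef_rot: [0.611, 0.732, 0.231, 0.193]
contact_force: [-7.3, 0.5, 5.9]
finger_gap: 0.0255
gripper_force: 30.0
```

```bash
python3 s.py
```

```text
[-0.0078  0.078   0.0134] [-2.4  1.8  8.9] 0.0255 33.05
```

{"op": "send_rows", "data": {"commands": [[[0.0012,-0.0066,0],[0,0,0],-0.7],[[0.0024,-0.0131,0],[0,0,0],-0.7],[[0.0035,-0.0197,0],[0,0,0],-0.7],[[0.0047,-0.0262,0],[0,0,0],-0.7],[[0.0059,-0.0328,0],[0,0,0],-0.7],[[0.0071,-0.0394,0],[0,0,0],-0.7],[[0.0083,-0.0459,0],[0,0,0],-0.7],[[0.0094,-0.0525,0],[0,0,0],-0.7],[[0.0094,-0.0525,0],[0,0,0],-0.7],[[0.0094,-0.0525,0],[0,0,0],-0.7]]}}

```text
time_s: 33.88
tcp_pos: [0.4371, -0.2341, 0.0579]
eef_rot: [0.61, 0.733, 0.233, 0.192]
contact_force: [-11.7, 5.1, 11.4]
finger_gap: 0.0255
gripper_force: 30.0
```

```bash
python3 s.py
```

```text
[-0.0078  0.0724  0.0133] [-2.2  7.1 15.5] 0.0255 33.8833
```

{"op": "send_rows", "data": {"commands": [[[-0.004,-0.004,0.005],[0,0,0],-0.7],[[-0.006,-0.008,0.01],[0,0,0],-0.7],[[-0.005,-0.012,0.01],[0,0,0],-0.7],[[-0.005,-0.015,0.01],[0,0,0],-0.7],[[-0.004,-0.019,0.01],[0,0,0],-0.7],[[-0.003,-0.023,0.01],[0,0,0],-0.7],[[-0.002,-0.027,0.01],[0,0,0],-0.7],[[-0.002,-0.027,0.01],[0,0,0],-0.7],[[-0.002,-0.027,0.01],[0,0,0],-0.7],[[-0.002,-0.027,0.01],[0,0,0],-0.7]]}}

```text
time_s: 34.72
tcp_pos: [0.4371, -0.2355, 0.0581]
eef_rot: [0.61, 0.732, 0.235, 0.19]
contact_force: [4.8, 6.4, -5.0]
finger_gap: 0.026
gripper_force: 30.0
```

```bash
python3 s.py
```

```text
[-0.0078  0.071   0.0136] [ 1.9  5.5 -7.5] 0.026 34.7167
```

{"op": "send_rows", "data": {"commands": [[[0.001,-0.007,0],[0,0,0],-0.7],[[0.002,-0.013,0],[0,0,0],-0.7],[[0.002,-0.013,0],[0,0,0],-0.7],[[0.002,-0.013,0],[0,0,0],-0.7],[[0.002,-0.013,0],[0,0,0],-0.7],[[0.002,-0.013,0],[0,0,0],-0.7],[[0.002,-0.013,0],[0,0,0],-0.7],[[0.002,-0.013,0],[0,0,0],-0.7],[[0.002,-0.013,0],[0,0,0],-0.7],[[0.002,-0.013,0],[0,0,0],-0.7]]}}

```text
time_s: 35.55
tcp_pos: [0.4375, -0.2377, 0.0581]
eef_rot: [0.61, 0.732, 0.235, 0.19]
contact_force: [6.7, 6.3, -6.3]
finger_gap: 0.0257
gripper_force: 30.0
```

```bash
python3 s.py
```

```text
[-0.0078  0.0688  0.0136] [ 2.7  5.  -9.6] 0.0257 35.55
```

{"op": "send_rows", "data": {"commands": [[[0.001,-0.006,0],[0,0,0],-0.7],[[0.002,-0.01,0],[0,0,0],-0.7],[[0.002,-0.013,0],[0,0,0],-0.7],[[0.003,-0.016,0],[0,0,0],-0.7],[[0.004,-0.02,0],[0,0,0],-0.7],[[0.004,-0.02,0],[0,0,0],-0.7],[[0.004,-0.02,0],[0,0,0],-0.7],[[0.004,-0.02,0],[0,0,0],-0.7],[[0.004,-0.02,0],[0,0,0],-0.7],[[0.004,-0.02,0],[0,0,0],-0.7]]}}

```text
time_s: 36.38
tcp_pos: [0.438, -0.24, 0.0581]
eef_rot: [0.61, 0.732, 0.235, 0.19]
contact_force: [3.9, 8.4, -3.9]
finger_gap: 0.0254
gripper_force: 30.0
```

```bash
python3 s.py
```

```text
[-0.0078  0.0664  0.0135] [ 2.2  7.6 -6.3] 0.0254 36.3833
```

{"op": "send_rows", "data": {"commands": [[[0.001,-0.006,0],[0,0,0],-0.7],[[0.002,-0.01,0],[0,0,0],-0.7],[[0.002,-0.013,0],[0,0,0],-0.7],[[0.002,-0.013,0],[0,0,0],-0.7],[[0.002,-0.013,0],[0,0,0],-0.7],[[0.002,-0.013,0],[0,0,0],-0.7],[[0.002,-0.013,0],[0,0,0],-0.7],[[0.002,-0.013,0],[0,0,0],-0.7],[[0.002,-0.013,0],[0,0,0],-0.7],[[0.002,-0.013,0],[0,0,0],-0.7]]}}

```text
time_s: 37.22
tcp_pos: [0.4381, -0.2408, 0.058]
eef_rot: [0.61, 0.733, 0.236, 0.189]
contact_force: [2.4, 10.0, 0.2]
finger_gap: 0.0263
gripper_force: 30.0
```

```bash
python3 s.py
```

```text
[-0.0078  0.0656  0.0135] [ 3.5  9.4 -2.2] 0.0263 37.2167
```

{"op": "send_rows", "data": {"commands": [[[0.001,-0.006,0],[0,0,0],-0.7],[[0.002,-0.01,0],[0,0,0],-0.7],[[0.002,-0.013,0],[0,0,0],-0.7],[[0.003,-0.016,0],[0,0,0],-0.7],[[0.004,-0.02,0],[0,0,0],-0.7],[[0.004,-0.02,0],[0,0,0],-0.7],[[0.004,-0.02,0],[0,0,0],-0.7],[[0.004,-0.02,0],[0,0,0],-0.7],[[0.004,-0.02,0],[0,0,0],-0.7],[[0.004,-0.02,0],[0,0,0],-0.7]]}}

```text
time_s: 38.05
tcp_pos: [0.4383, -0.2414, 0.0579]
eef_rot: [0.609, 0.733, 0.238, 0.187]
contact_force: [-3.6, 13.7, 7.2]
finger_gap: 0.0262
gripper_force: 30.0
```

```bash
python3 s.py
```

```text
[-0.0078  0.0651  0.0134] [ 3.2 14.1  6.5] 0.0262 38.05
```

{"op": "send_rows", "data": {"commands": [[[0.001,-0.006,0],[0,0,0],-0.7],[[0.002,-0.01,0],[0,0,0],-0.7],[[0.002,-0.013,0],[0,0,0],-0.7],[[0.003,-0.016,0],[0,0,0],-0.7],[[0.004,-0.02,0],[0,0,0],-0.7],[[0.004,-0.02,0],[0,0,0],-0.7],[[0.004,-0.02,0],[0,0,0],-0.7],[[0.004,-0.02,0],[0,0,0],-0.7],[[0.004,-0.02,0],[0,0,0],-0.7],[[0.004,-0.02,0],[0,0,0],-0.7]]}}

```text
time_s: 38.88
tcp_pos: [0.4384, -0.2418, 0.0578]
eef_rot: [0.608, 0.734, 0.24, 0.185]
contact_force: [-8.1, 17.5, 13.9]
finger_gap: 0.0259
gripper_force: 30.0
```

```bash
python3 s.py
```

```text
[-0.0079  0.0646  0.0133] [ 4.  18.7 14.2] 0.0259 38.8833
```

Jaws firmly closed at about 16 N. I ease the push, let go and back away along the normal.

{"op": "send_rows", "data": {"commands": [[[-0.002,0.01,0],[0,0,0],-0.7],[[-0.004,0.02,0],[0,0,0],-0.7],[[-0.006,0.033,0],[0,0,0],-0.7],[[-0.008,0.046,0],[0,0,0],-0.7],[[-0.008,0.046,0],[0,0,0],-0.7],[[-0.008,0.046,0],[0,0,0],-0.35],[[-0.008,0.046,0],[0,0,0],-0.2],[[-0.008,0.046,0],[0,0,0],0],[[-0.008,0.046,0],[0,0,0],0],[[-0.008,0.046,0],[0,0,0],0]]}}

```text
time_s: 39.72
tcp_pos: [0.4391, -0.2472, 0.0599]
eef_rot: [0.611, 0.732, 0.231, 0.194]
contact_force: [-0.6, 0.2, -0.2]
finger_gap: 0.0467
gripper_force: 0.0
```

{"op": "send_rows", "data": {"commands": [[[-0.03,-0.005,0.04],[0,0,0],0],[[-0.08,-0.014,0.12],[0,0,0],0],[[-0.16,-0.028,0.23],[0,0,0],0],[[-0.24,-0.04,0.34],[0,0,0],0],[[-0.3,-0.05,0.44],[0,0,0],0],[[-0.4,-0.07,0.6],[0,0,0],0],[[-0.4,-0.07,0.7],[0,0,0],0],[[-0.4,-0.07,0.7],[0,0,0],0],[[-0.4,-0.07,0.7],[0,0,0],0],[[-0.4,-0.07,0.7],[0,0,0],0]]}}

```text
time_s: 40.55
tcp_pos: [0.3785, -0.2564, 0.1638]
eef_rot: [0.611, 0.732, 0.232, 0.193]
contact_force: [0.2, -0.5, -0.2]
finger_gap: 0.047
gripper_force: 0.0
```

```bash
python3 s.py; python3 -c "
from h import *
c=read_camera('wrist');g=cv2.cvtColor(c['img'],6)
# rectify plate-top plane (z=+13 head top) to 2px/mm: x -20..130, y -40..80
def rect(z):
  uv=np.array([[-.02,-.04],[.12,-.04],[.12,.08],[-.02,.08]])
  px=proj(c,[fix([a,b,z]) for a,b in uv]).astype(np.float32)
  H=cv2.getPerspectiveTransform(px,np.float32((uv-[-.02,-.04])*2000))
  return cv2.warpPerspective(g,H,(280,240))   # cols=x rows=y
for z,xs in((.013,(64,75,85,95,105)),(.003,(3,8,15,22,30,38,44,50))):
  W=rect(z).astype(int)
  for x in xs:
    p=W[:,int((x+20)*2)]; print(z,x,[int(v) for v in p[30:190:2]])
"
```

```text
[0.0026 0.0608 0.1354] [-0.1 -0.5 -0.2] 0.047 40.55
0.013 64 [29, 33, 53, 68, 85, 102, 115, 116, 118, 120, 121, 120, 120, 120, 120, 120, 119, 120, 120, 120, 120, 120, 120, 119, 119, 118, 120, 120, 120, 120, 121, 121, 120, 121, 120, 121, 121, 121, 121, 121, 121, 121, 121, 121, 121, 120, 121, 119, 120, 124, 128, 117, 112, 110, 108, 109, 108, 107, 111, 126, 133, 131, 131, 130, 130, 129, 129, 131, 130, 130, 130, 130, 130, 129, 130, 129, 129, 130, 130, 129]
0.013 75 [119, 119, 118, 119, 120, 118, 119, 120, 121, 119, 119, 120, 120, 120, 120, 119, 119, 119, 120, 120, 119, 120, 120, 120, 120, 119, 121, 121, 120, 120, 118, 125, 153, 159, 161, 162, 164, 165, 164, 162, 161, 160, 161, 160, 159, 162, 161, 160, 163, 161, 140, 106, 108, 109, 109, 110, 110, 109, 111, 124, 131, 130, 129, 129, 128, 128, 128, 128, 128, 129, 129, 130, 130, 130, 130, 132, 131, 130, 130, 130]
0.013 85 [120, 120, 120, 120, 121, 121, 121, 121, 120, 120, 120, 120, 121, 120, 124, 129, 132, 133, 131, 131, 131, 131, 131, 132, 131, 141, 159, 162, 161, 162, 165, 164, 162, 161, 161, 162, 165, 166, 165, 164, 162, 162, 161, 160, 161
[... 3428 characters left out ...]
, 130, 129, 128, 129, 129, 131, 132, 131, 132, 126, 114, 107, 89, 68, 56, 39, 34, 31, 31, 31, 30, 28, 27, 26, 28, 27, 26, 26, 25, 26, 24, 27, 28, 24, 24, 23, 26, 24, 26, 27, 25, 26, 27, 24, 26, 41, 74, 96, 106, 118, 124, 128, 129, 130, 129, 131, 132, 130, 131, 131, 131, 131, 130, 129, 130, 131, 130, 129, 130, 130, 131, 130, 130]
0.003 50 [75, 66, 56, 51, 47, 46, 49, 48, 49, 50, 50, 50, 49, 50, 49, 48, 47, 48, 45, 45, 44, 42, 41, 40, 37, 36, 34, 35, 33, 31, 32, 32, 30, 28, 28, 25, 30, 50, 64, 89, 103, 112, 119, 122, 119, 120, 120, 121, 120, 121, 120, 120, 120, 121, 121, 120, 126, 129, 130, 130, 130, 130, 128, 129, 128, 129, 129, 130, 129, 129, 129, 128, 129, 130, 131, 130, 130, 131, 129, 130]
```

```bash
python3 -c "
from workcell import *
print(close_job())"
```

```text
the job is handed in; nothing more can be done
None
```

The axle lies released on the slope, head uphill, with its slim end between the jaws. The jaws were pressed shut at about 16 N, the slider was let go, and the job is handed in at about 41 s; the judge returned no verdict.

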